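Keep the heavier casting from the foundry balance

ROBOT

A 7-joint arm with a two-finger parallel gripper is mounted at the origin on the work surface. World frame = base frame: x ahead of the robot, y to its left, z up, the work surface at z = 0. Lengths are in m, angles in degrees, forces in N, time in s.
With the tool pointing down it reaches from about 0.425 to 0.825 m from the base axis. Payload 3.6 kg.
Tool frame: the origin (TCP) lies on the centre line of the jaws, within the pads' length; the fingertips stand arm.tips_ahead ahead of it and the grasp point (between the pads) is the TCP (arm.tips_ahead is the distance from the TCP to the fingertips, in m); y points along the fingers, x is the direction in which the jaws open and shut, and the axes are right-handed (so a half turn about y gives the same grasp; the last joint's range is limited). The gripper opens to 85 mm and grips with 20 to 120 N. Pads are 22 mm wide; open, the fingers measure 114 mm over their backs; the gripper's body (76 mm by 85 mm) begins 54 mm behind the grasp point. The pads swing forward as they close: fully open they stand 13 mm farther back than shut.
Start: joints at [-70.502, 35.231, -0.722, 81.555, 0.464, 63.22, -2.315], TCP at [0.233, 0.607, 0.25] pointing down, gripper open.
Joint ranges: [-178.69, 178.69], [-17.37, 117.87], [-77.05, 75.6], [15.02, 138.74], [-78.02, 258.01], [0.78, 113.62], [-162.83, 162.83]. Speed limits (degrees/s): [159.86, 159.86, 180, 180, 180, 180, 180].

INTERFACE

Orientations are given as [roll, pitch, yaw] about the fixed x, y, z axes, in that order (R = Rz(yaw) Ry(pitch) Rx(roll)).
In Python, from station import arm, grab_frame, finish_job, finder gives the robot as it stands. The module is installed in compiled form; this text tells all that it offers.
- The arm moves only by the shell command python3 -m creep 'ROWS' [FORCE]. ROWS is JSON, a list of rows, each a list of 3 entries, a list of its own where there are three numbers: the finger opening in cm, from 0 to 8.54, then the shift along the tool's x, y, z in cm, then the turn, a rotation vector about the tool's x, y, z in degrees. In form: [[grip, [x, y, z], [rx, ry, rz]], ...]. A call has 1 to 5 rows; each row shifts and turns the pose as measured when the row begins, along the tool's axes as they then stand; what a row does not reach is not made up. A row lasts 1/10 s, in which the tool goes at most 50 mm and 8.59 degrees, less where a joint would pass 70% of its speed; a pose out of reach is approached as far as the arm can. A call with a gripper value outside its range is refused whole. The fingers move at their own pace and stop on an object; FORCE is the grip in N (left out, the last holds). Time passes only in rows, so rows that do not move let the fingers close. It gives the time, the measured TCP pose, the force and the opening at its end, in the units of the state.
- arm.observe(): the state, without advancing time (a new reading comes with each control period).
- grab_frame(name): name is "side" or "top" or "wrist"; returns a dict with "color" (480x640x3 uint8, red, green, blue), "z_map" (480x640 float32, m along the optical axis (not along the pixel's ray), 0 where there is no reading), "intrinsics" (3x3 intrinsics, pixels), "rvec" (rotation vector, rad) and "tvec" (3), from world to camera coordinates, as OpenCV has them; the wrist camera has in their place "hand_eye" (4x4, takes a point from camera to tool coordinates, whose origin is the TCP and whose axes are the tool frame's). Camera axes: x right, y down, z forward; pixel columns grow to the right and rows downward; lengths in m; the calibration is good to about 2 mm. A picture is of the moment at which its call begins: read the wrist's pose just before it.
- finish_job(): hands the job in, once; it reports no verdict.
Trained networks look in a picture, given as the dict that the camera call returned (one of the last four; its "shot" number tells which), for a name from the list of things; names that differ only in an ending like _2 or _b are one class to them, and where a whole thing is asked for, a point or a joint stands for the part that bears it (a point fixed in the world has none). Each returns a list of dicts, best first, with "p" (0 to 1); they miss things now and then, are a little off and sometimes report something else, mostly with a low value. They report only what shows in the picture. A call takes as long as a camera call. They do not tell look-alikes from the thing itself.
- finder.boxes_of(picture, query): "box" ([left, top, right, bottom] in pixels, round what is visible of it).
- finder.regions_of(picture, query): "pixels" (480x640 bool, what is visible of it) and "box" ([left, top, right, bottom] in pixels, round what is visible of it).
The state is a dict: "time_s": time; "q": joint angles; "joint_vel": joint speeds; "effort": joint torques, N m; "position": TCP position; "eef_rot": TCP orientation; "contact_force": force on the tool from outside, world axes, zero at the start; "wrist_torque": the same for the moment, N m; "grip_width": opening from 0.0 (shut) to 1.0 (fully open).
Only numpy, scipy, OpenCV 4.12 (cv2) and the standard library are available. Lean on these libraries where they do the work, as an engineer would, in place of code of your own. Each camera call takes 0.05 s, during which the arm holds its last target.

TASK

Two steel plug castings look alike, but they are cored differently and one is heavier. Stand one on each pan of the balance, let go and see which side goes down; then lift that plug off and put it in the steel moulding flask (the box with two drilled lugs), leaving the other on the balance.

Things in the scene. Friction and masses are not known exactly. Their poses are not given: they have to be found in the camera images.
- plug_a_center (a point): one of two steel plug castings that look exactly alike: plain upright cylinder 34 mm in diameter, 50 mm tall, top edge bevelled over the last 5 mm. Cored differently inside, they weigh differently, each somewhere from 0.15 to 0.35 kg; which is the heavier changes each time and cannot be seen. This point is its centre, 25 mm above its foot; z is its axis, up. Starts standing on the table on the robot's side of the balance
- plug_b_center (a point): one of two steel plug castings that look exactly alike: plain upright cylinder 34 mm in diameter, 50 mm tall, top edge bevelled over the last 5 mm. Cored differently inside, they weigh differently, each somewhere from 0.15 to 0.35 kg; which is the heavier changes each time and cannot be seen. This point is its centre, 25 mm above its foot; z is its axis, up. Starts standing on the table on the robot's side of the balance
- pan_left (a point): centre of the floor of the left pan of the balance (its +y side), 120 mm from the pivot along the beam. The pan is a round dark steel dish, flat floor 88 mm across, rim 7 mm higher and 100 mm across; its floor is 60 mm above the table when the beam is level and 14 mm lower or higher at the stops. The point moves and tilts with the beam: z up out of the pan, y along the beam towards the left pan
- pan_right (a point): centre of the floor of the right pan of the balance (its -y side), 120 mm from the pivot along the beam. The pan is a round dark steel dish, flat floor 88 mm across, rim 7 mm higher and 100 mm across; its floor is 60 mm above the table when the beam is level and 14 mm lower or higher at the stops. The point moves and tilts with the beam: z up out of the pan, y along the beam towards the left pan
- beam (a joint): tilt of the balance beam, rad: 0 level (empty at the start), positive: right (-y) pan down, negative: left pan down; stops at +-0.12. A lone plug, or the heavier of two, takes its pan down to the stop, mostly within 0.5 s. With both on it never stays level; if they are nearly equal, the pan loaded first may just stay down: its plug counts as the one that went down
- flask_floor (a point): centre of the inner floor of the steel moulding flask: dark open-topped steel box 140 mm (x) by 130 mm (y), 40 mm high, walls and floor 6 mm thick, with a flat drilled lug sticking out 33 mm from each of its two x ends. Fixed on the table to the left or right of the robot, in front of or beside the balance; the point is 6 mm above the table, z up. The divided plywood tray on the other side is not it
Mind the look-alikes: they are no part of the job. Leave any orange or red look-alike of the part that bears plug_a_center alone.

How it is judged:
By the outcome, as a careful person would: the job done as asked, in the order asked, and still so for the second after the job is handed in, with the robot touching nothing.
It also fails if it takes over 72 s, if anything falls off the work surface, if the arm or the gripper's body presses on something with over 40 N, if the wrist force passes 120 N, or if a joint passes its speed limit or range.

## Working session

There is one attempt and no reset: what is moved stays moved. The work goes in short steps, Python scripts to look and compute and a shell command to move; the robot and the scene stay as the last step left them, time stands still between calls to the robot, and variables do not carry over. Pictures are saved under pics/ and viewed, and the job is handed in when it is done.

```bash
mkdir -p pics; cat > h.py <<'E'
import numpy as np, cv2
from station import arm, grab_frame, finish_job, finder
from scipy.spatial.transform import Rotation as R
def save(f,n,crop=None,s=1):
    c=f["color"][:,:,::-1]
    if crop: c=c[crop[1]:crop[3],crop[0]:crop[2]]
    if s!=1: c=cv2.resize(c,None,fx=s,fy=s,interpolation=cv2.INTER_CUBIC)
    cv2.imwrite("pics/"+n,c)
def world(f,st=None):
    K=f["intrinsics"];z=f["z_map"];v,u=np.mgrid[:480,:640]
    P=np.stack([(u-K[0,2])/K[0,0]*z,(v-K[1,2])/K[1,1]*z,z],-1)
    if "rvec" in f:
        M=cv2.Rodrigues(np.array(f["rvec"],float))[0]; return (P-np.array(f["tvec"]).ravel())@M
    H=np.array(f["hand_eye"]);P=P@H[:3,:3].T+H[:3,3]
    Rw=R.from_euler('xyz',st["eef_rot"],degrees=True).as_matrix()
    return P@Rw.T+np.array(st["position"])
E
python3 - <<'E'
from h import *
s=arm.observe();print(s,arm.tips_ahead)
for n in("top","side"):
    f=grab_frame(n);save(f,n+"0.png");W=world(f)
    for q in("plug_a_center","beam","pan_left","flask_floor"):
        for r in finder.regions_of(f,q):
            m=r["pixels"]&(f["z_map"]>0);p=W[m]
            print(n,q,round(r["p"],2),np.round(r["box"]),np.round(np.median(p,0),3),np.round(p.min(0),3),np.round(p.max(0),3))
E
```

```text
{'time_s': 0.0, 'q': array([-70.5013708 ,  35.28898864,  -0.72408488,  81.64269562,
         0.46471647,  63.21896997,  -2.31641905]), 'joint_vel': array([-0.09066564,  0.08291292,  0.07483127, -0.07137731, -0.02013351,
        0.03168356,  0.03087071]), 'effort': array([-4.90899924e-05, -4.69211018e+01,  2.59136204e-01, -1.71032882e+01,
        9.97672178e-03,  9.49854380e-03,  2.32254962e-05]), 'position': array([0.23284166, 0.60608764, 0.24913304]), 'eef_rot': array([-90.00200337,   0.1477609 ,  68.98646365]), 'contact_force': array([-0.53301287,  0.00156434,  0.40824157]), 'wrist_torque': array([ 0.04908193, -0.01180552,  0.0355989 ]), 'grip_width': 0.99811917153499} 0.019
top plug_a_center 0.78 [353. 283. 372. 297.] [ 0.437 -0.093  0.049] [ 0.423 -0.111  0.02 ] [ 0.452 -0.079  0.055]
top plug_a_center 0.73 [354. 314. 367. 331.] [ 0.364 -0.088  0.048] [ 0.348 -0.111 -0.003] [ 0.381 -0.074  0.054]
top plug_a_center 0.66 [364. 241. 381. 260.] [ 0.521 -0.117  0.048] [ 0.508 -0.135  0.002] [ 0.54  -0.103  0.056]
top plug_a_center 0.58 [326. 303. 341. 321.] [ 0.388 -0.029  0.048] [ 0.
[... 541 characters left out ...]
 0.348 -0.112 -0.002] [ 0.389 -0.066  0.054]
side plug_a_center 0.73 [334. 302. 361. 334.] [ 0.522 -0.132  0.041] [ 0.509 -0.141 -0.003] [ 0.545 -0.074  0.053]
side plug_a_center 0.64 [238. 288. 259. 320.] [ 0.389 -0.044  0.038] [ 0.373 -0.052 -0.002] [ 0.416 -0.001  0.053]
side plug_a_center 0.52 [179. 141. 285. 208.] [0.474 0.299 0.014] [ 0.371  0.21  -0.006] [0.589 0.416 0.043]
side beam 0.91 [324. 171. 442. 308.] [ 0.636 -0.081  0.06 ] [ 0.581 -0.179 -0.002] [0.689 0.233 0.07 ]
side pan_left 0.67 [325. 172. 441. 309.] [ 0.635 -0.069  0.06 ] [ 0.581 -0.179 -0.002] [0.703 0.233 0.07 ]
side flask_floor 0.81 [180. 141. 286. 211.] [0.474 0.299 0.014] [ 0.371  0.21  -0.006] [0.576 0.37  0.043]
```

View pics/top0.png

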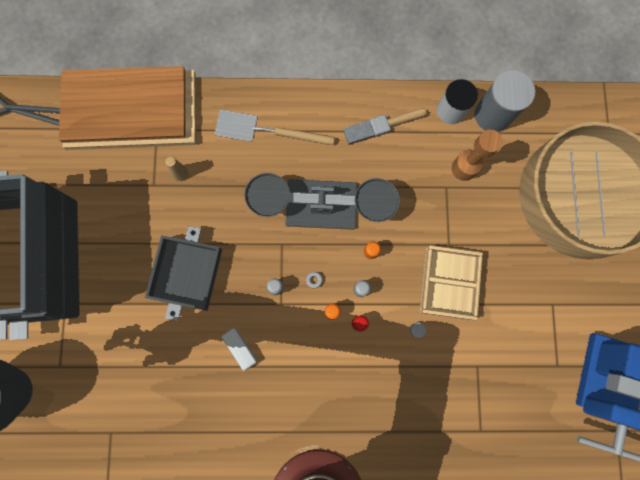

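View pics/side0.png

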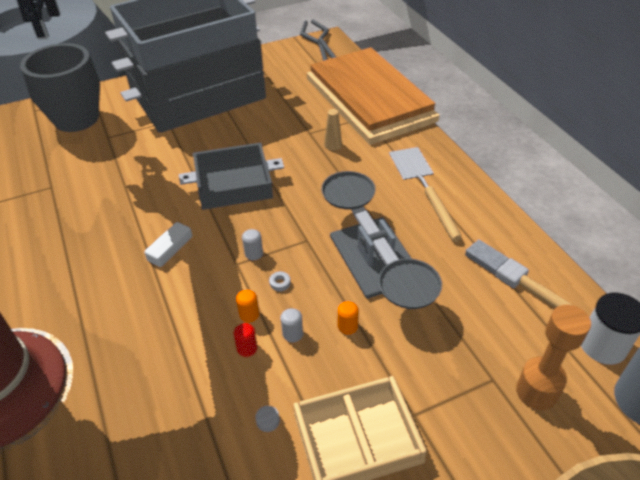

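```bash
python3 - <<'E'
import cv2
a=cv2.imread('pics/top0.png')[220:350,290:420];b=cv2.imread('pics/side0.png')[270:375,220:380]
cv2.imwrite('pics/cropt.png',cv2.resize(a,(520,520),interpolation=2));cv2.imwrite('pics/crops.png',cv2.resize(b,(800,525),interpolation=2))
E
```

```text
(no output)
```

View pics/crops.png

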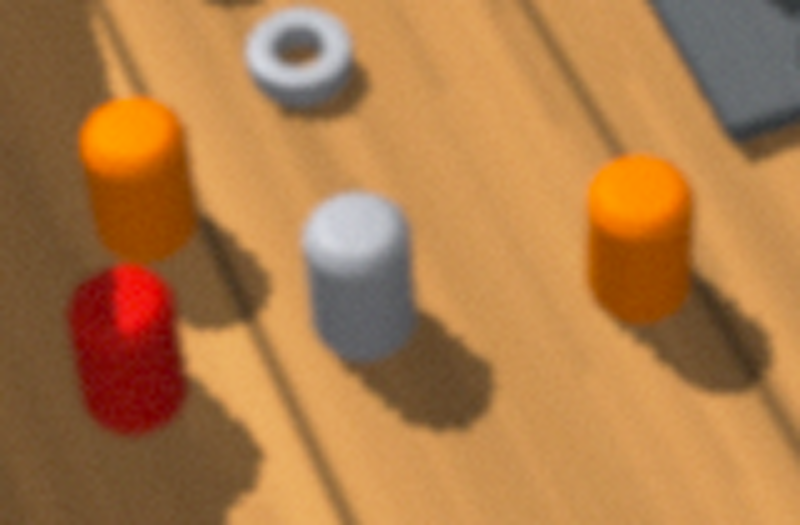

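View pics/cropt.png

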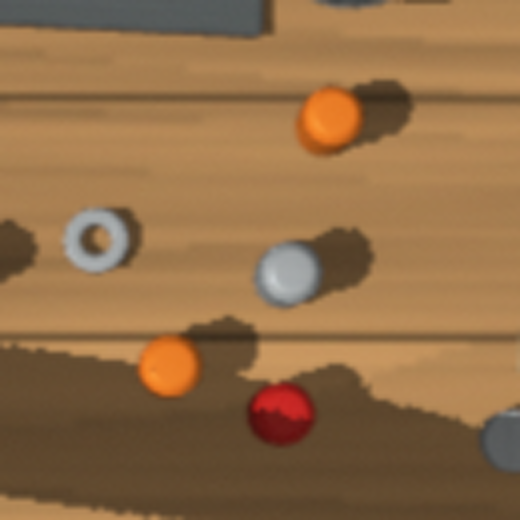

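Plug candidates: the grey cylinders at top (275,286) and (362,288) fit (steel, bevelled top). The orange ones at (372,250) and (333,311) and the red one at (360,323) are look-alikes. (314,280) is a ring and (419,330) is a dark low disc, to be checked. The flask is the dark box with two lugs at (185,272), and the plywood tray is at (454,282).

```bash
python3 - <<'E'
from h import *
ft=grab_frame("top");fs=grab_frame("side")
for f,n,bs in((ft,"top",[(262,275,290,300),(350,275,376,300),(408,320,430,342)]),(fs,"side",[(240,225,266,264),(278,306,306,346),(252,402,284,434)])):
    W=world(f)
    for b in bs:
        p=W[b[1]:b[3],b[0]:b[2]].reshape(-1,3);c=f["color"][b[1]:b[3],b[0]:b[2]].reshape(-1,3).astype(int)
        print(n,b,"zmax",p[:,2].max())
        t=p[(p[:,2]>0.046)&(p[:,2]<.058)]
        if len(t)>5:
            e=cv2.minEnclosingCircle(t[:,:2].astype(np.float32)); print(len(t),t.mean(0).round(4),np.round(e[0],4),e[1])
            a=p[(p[:,2]>0.01)];print((a.min(0)+a.max(0))/2, a.min(0),a.max(0))
    z=W[...,2]
    m=(z>0.053)&(z<0.075)&(abs(W[...,1])<.3)&(W[...,0]>.55)&(W[...,0]<.72)
    for sgn in(1,-1):
        q=W[m&(sgn*W[...,1]>0.07)]
        e=cv2.minEnclosingCircle(q[:,:2].astype(np.float32));print("pan",sgn,len(q),np.round(e[0],4),e[1],np.median(q[:,2]),q.min(0),q.max(0))
W=world(ft);z=W[...,2]
m=(z>.033)&(z<.045)&(W[...,1]>.2)&(W[...,1]<.4)&(W[...,0]>.36)&(W[...,0]<.6)
print("flask",cv2.minAreaRect(W[m][:,:2].astype(np.float32)))
save(ft,"x.png",(395,305,445,355),8)
save(fs,"y.png",(230,380,310,460),6)
E
```

```text
top (262, 275, 290, 300) zmax 0.05432168556475162
155 [0.4436 0.0945 0.0496] [0.4428 0.0945] 0.01633046194911003
[0.44233782 0.0940323  0.03241062] [0.42670927 0.0774184  0.01049956] [0.45796638 0.1106462  0.05432169]
top (350, 275, 376, 300) zmax 1.1385391302489491
158 [ 0.4393 -0.0956  0.0492] [ 0.4392 -0.0951] 0.016317134723067284
[ 0.40005642 -0.04325818  0.57486857] [ 0.34607548 -0.1114795   0.011198  ] [0.45403736 0.02496313 1.13853913]
top (408, 320, 430, 342) zmax 1.1385391302489491
pan 1 1519 [0.6397 0.1119] 0.049765560775995255 0.060752502159425986 [0.59075153 0.07087777 0.05386699] [0.68918347 0.16061592 0.07256761]
pan -1 1590 [ 0.6312 -0.1235] 0.05304398015141487 0.060515561245196144 [ 0.58141424 -0.17609608  0.05332041] [ 0.68006099 -0.07098266  0.07174468]
side (240, 225, 266, 264) zmax 0.8004676104174129
167 [0.444  0.0891 0.0487] [0.4432 0.0903] 0.01631149835884571
[ 0.36006738 -0.26164979  0.40528759] [ 0.25888378 -0.62844543  0.01010757] [0.46125097 0.10514585 0.80046761]
side (278, 306, 306, 346) zmax 0.8004676104174129
236 [ 0.4401 -0.0996  0.0489] [ 0.4413 -0.1001] 0.01721796952188015
[ 0.35818022 -0.3560314   0.4053083 ] [ 0.25888378 -0.62844543  0.01014899] [ 0.45747665 -0.08361738  0.80046761]
side (252, 402, 284, 434) zmax 0.8004676104174129
pan 1 1557 [0.64   0.1118] 0.05152028799057007 0.05977608117219495 [0.59189855 0.07018036 0.05376763] [0.69128599 0.16174149 0.06971207]
pan -1 2526 [ 0.629  -0.1241] 0.05517268925905228 0.060126715202682195 [ 0.58101416 -0.17905442  0.05337168] [ 0.67993419 -0.07014697  0.07091375]
flask ((0.4730162024497986, 0.2941448986530304), (0.13157925009727478, 0.2053125500679016), 78.23484802246094)
```

View pics/y.png

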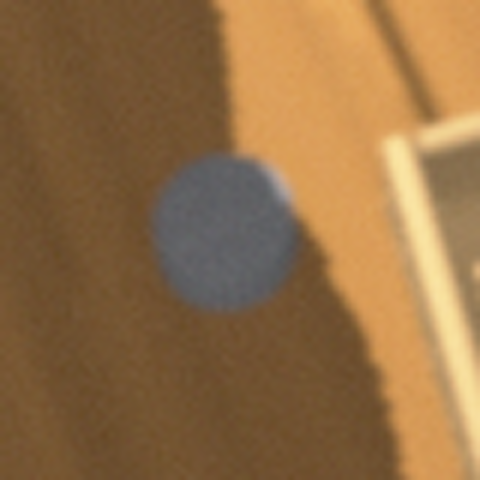

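```bash
cat > go.py <<'E'
import sys
from h import *
def plan(tgt,yaw,step=.04,maxn=5,tilt=None):
    s=arm.observe();p=np.array(s["position"]);Rc=R.from_euler('xyz',s["eef_rot"],degrees=True)
    Rt=R.from_euler('xyz',[-90,0,yaw],degrees=True)
    if tilt is not None: Rt=R.from_rotvec(tilt,degrees=True)*Rt
    d=np.array(tgt)-p;rv=(Rc.inv()*Rt).as_rotvec(degrees=True)
    n=max(int(np.ceil(max(np.linalg.norm(d)/step,np.linalg.norm(rv)/8))),1)
    print("t",round(s["time_s"],2),"pos",p.round(4),"rot",np.round(s["eef_rot"],1),"F",np.round(s["contact_force"],1),"grip",round(s["grip_width"],3),"n",n)
    out=[]
    for i in range(min(n,maxn)):
        out.append([np.round(Rc.inv().apply(d/n)*100,1).tolist(),np.round(rv/n,1).tolist()]);Rc=Rc*R.from_rotvec(rv/n,degrees=True)
    print(out)
if __name__=="__main__":
    a=[float(v) for v in sys.argv[1:]]
    plan(a[:3],a[3],a[4] if len(a)>4 else .04)
E
python3 - <<'E'
from h import *
W=world(grab_frame("top"))
m=(W[...,1]>.45)&(W[...,1]<1)&(W[...,0]>0)&(W[...,0]<.8); print("stack zmax",np.percentile(W[m][:,2],99),np.min(W[m&(W[...,2]>.15)],axis=0))
E
python3 go.py 0.443 0.0935 0.20 12
```

```text
stack zmax 0.21063908026354541 [0.21292284 0.52775534 0.15001226]
t 0.65 pos [0.2331 0.6067 0.2503] rot [-90.   0.  69.] F [0.7 0.3 0. ] grip 0.995 n 14
[[[-2.9, 0.4, -2.7], [0.0, 4.1, -0.0]], [[-2.7, 0.4, -2.9], [0.0, 4.1, -0.0]], [[-2.5, 0.4, -3.1], [0.0, 4.1, -0.0]], [[-2.2, 0.4, -3.3], [0.0, 4.1, -0.0]], [[-2.0, 0.4, -3.4], [0.0, 4.1, -0.0]]]
```

```bash
python3 -m creep '[[6,[-2.9,0,-2.7],[0,4,0]],[6,[-2.7,0,-2.9],[0,4,0]],[6,[-2.5,0,-3.1],[0,4,0]],[6,[-2.2,0,-3.3],[0,4,0]],[6,[-2,0,-3.4],[0,4,0]]]' 40; python3 go.py 0.443 0.0935 0.20 12 .045
```

```text
time_s: 1.15
position: [0.3055, 0.4242, 0.2487]
eef_rot: [-89.6, -0.2, 49.0]
contact_force: [0.1, 0.7, 0.5]
grip_width: 0.702
t 1.15 pos [0.3055 0.4242 0.2487] rot [-89.6  -0.2  49. ] F [0.1 0.7 0.5] grip 0.702 n 9
[[[-1.8, 0.5, -3.6], [-0.0, 4.1, 0.0]], [[-1.5, 0.5, -3.7], [-0.0, 4.1, 0.0]], [[-1.2, 0.5, -3.8], [-0.0, 4.1, 0.0]], [[-1.0, 0.5, -3.9], [-0.0, 4.1, 0.0]], [[-0.7, 0.5, -3.9], [-0.0, 4.1, 0.0]]]
```

```bash
python3 -m creep '[[6,[-1.8,0.5,-3.6],[0,4,0]],[6,[-1.5,0.5,-3.7],[0,4,0]],[6,[-1.2,0.5,-3.8],[0,4,0]],[6,[-1,0.5,-3.9],[0,4,0]],[6,[-0.7,0.5,-3.9],[0,4,0]]]'; python3 go.py 0.443 0.0935 0.20 12 .045
```

```text
time_s: 1.65
position: [0.3853, 0.2333, 0.2239]
eef_rot: [-89.4, -0.5, 28.2]
contact_force: [0.3, -0.2, 0.3]
grip_width: 0.703
t 1.65 pos [0.3853 0.2333 0.2239] rot [-89.4  -0.5  28.2] F [ 0.3 -0.2  0.3] grip 0.703 n 4
[[[-0.4, 0.6, -3.8], [-0.2, 4.0, 0.1]], [[-0.1, 0.6, -3.8], [-0.2, 4.0, 0.1]], [[0.2, 0.6, -3.8], [-0.2, 4.0, 0.1]], [[0.4, 0.6, -3.8], [-0.2, 4.0, 0.1]]]
```

```bash
python3 -m creep '[[6,[-0.4,0.6,-3.8],[-0.2,4,0]],[6,[-0.1,0.6,-3.8],[-0.2,4,0]],[6,[0.2,0.6,-3.8],[-0.2,4,0]],[6,[0.4,0.6,-3.8],[-0.2,4,0]],[6,[0,0,0],[0,0,0]]]'; python3 go.py 0.443 0.0935 0.20 12 .045
python3 - <<'E'
from h import *
s=arm.observe();f=grab_frame("wrist");save(f,"w1.png");W=world(f,s)
for r in finder.regions_of(f,"plug_a_center"):
    p=W[r["pixels"]&(f["z_map"]>0)];t=p[p[:,2]>.045]
    if len(t)>10: print(round(r["p"],2),np.round(r["box"]),np.round(cv2.minEnclosingCircle(t[:,:2].astype(np.float32))[0],4),p[:,2].max())
E
```

```text
time_s: 2.15
position: [0.4479, 0.081, 0.2001]
eef_rot: [-90.3, -0.8, 10.9]
contact_force: [-0.0, -0.3, 0.6]
grip_width: 0.707
t 2.15 pos [0.4479 0.081  0.2001] rot [-90.3  -0.8  10.9] F [-0.  -0.3  0.6] grip 0.707 n 1
[[[-0.2, 0.0, 1.3], [0.3, -1.1, 0.8]]]
0.75 [247. 370. 288. 403.] [0.4325 0.0028] 0.25505839582393747
```

View pics/w1.png

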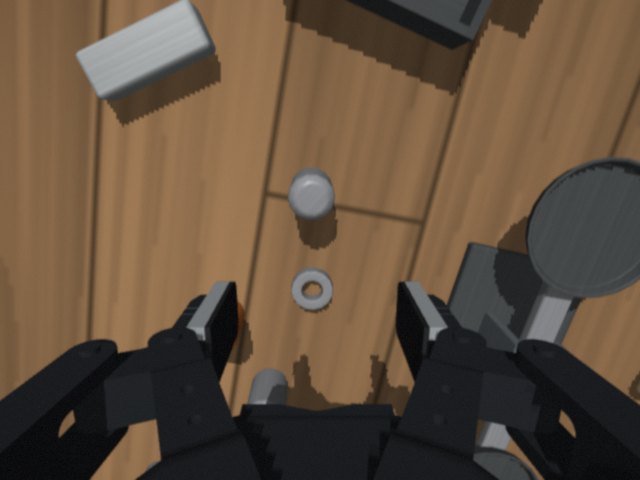

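Wrist view: left plug at (311,195), ring at (312,290), left pan at (590,228), right plug at (268,390).

```bash
python3 - <<'E'
from h import *
s=arm.observe();f=grab_frame("wrist");W=world(f,s)
p=W[160:245,280:345].reshape(-1,3);t=p[(p[:,2]>.045)&(p[:,2]<.06)]
print(s["position"],len(t),cv2.minEnclosingCircle(t[:,:2].astype(np.float32)),t[:,2].max())
q=W[150:310,520:640].reshape(-1,3);q=q[(q[:,2]>.054)&(q[:,2]<.075)];print("pan",q.min(0),q.max(0),np.median(q,0))
E
python3 go.py 0.443 0.0935 0.033 12 .045
```

```text
[0.44659387 0.0860983  0.20020644] 1601 ((0.44407907128334045, 0.09352851659059525), 0.01665356010198593) 0.052322962192138
pan [0.59055671 0.05183977 0.05421651] [0.68331807 0.16119623 0.06988078] [0.63715552 0.10856926 0.0607385 ]
t 2.3 pos [0.4462 0.0875 0.2002] rot [-90.   -0.8  11.6] F [-0.3  0.9 -0.4] grip 0.704 n 4
[[[-0.1, 4.2, 0.2], [0.0, -0.1, 0.2]], [[-0.1, 4.2, 0.2], [0.0, -0.1, 0.2]], [[-0.1, 4.2, 0.2], [0.0, -0.1, 0.2]], [[-0.1, 4.2, 0.2], [0.0, -0.1, 0.2]]]
```

```bash
python3 -m creep '[[6,[-0.2,4.0,0.6],[0,0,0.8]],[6,[0,4.0,0],[0,0,0]],[6,[0,2,0],[0,0,0]],[6,[0,0,0],[0,0,0]]]'; python3 go.py 0.4437 0.0935 0.033 12 .045
```

```text
time_s: 2.7
position: [0.4452, 0.1027, 0.0997]
eef_rot: [-89.6, -0.5, 12.5]
contact_force: [-0.3, -0.7, 0.1]
grip_width: 0.701
t 2.7 pos [0.4452 0.1027 0.0997] rot [-89.6  -0.5  12.5] F [-0.3 -0.7  0.1] grip 0.701 n 2
[[[-0.2, 3.3, -0.5], [-0.2, 0.2, 0.2]], [[-0.2, 3.3, -0.4], [-0.2, 0.2, 0.2]]]
```

```bash
python3 -m creep '[[6,[-0.1,0,-0.7],[0,0,0.4]],[6,[0,0,0],[0,0,0]],[6,[0,0,0],[0,0,0]]]'; python3 go.py 0.4437 0.0935 0.033 12 .045
```

```text
time_s: 3.0
position: [0.4467, 0.0981, 0.102]
eef_rot: [-89.6, -0.3, 12.8]
contact_force: [0.2, 0.3, 1.0]
grip_width: 0.707
t 3.0 pos [0.4467 0.0981 0.102 ] rot [-89.6  -0.3  12.8] F [0.2 0.3 1. ] grip 0.707 n 2
[[[-0.2, 3.4, -0.2], [-0.2, 0.4, 0.1]], [[-0.2, 3.4, -0.2], [-0.2, 0.4, 0.1]]]
```

```bash
python3 -m creep '[[6,[-0.2,3.0,-0.3],[0,0.4,0]],[6,[-0.1,2.5,-0.1],[0,0.4,0]],[6,[0,0.5,0],[0,0,0]],[6,[0,0,0],[0,0,0]]]'; python3 go.py 0.4437 0.0935 0.033 12 .045
```

```text
time_s: 3.4
position: [0.4498, 0.0954, 0.0454]
eef_rot: [-89.5, -1.1, 12.0]
contact_force: [-0.6, 0.7, 0.2]
grip_width: 0.701
t 3.4 pos [0.4498 0.0954 0.0454] rot [-89.5  -1.1  12. ] F [-0.6  0.7  0.2] grip 0.701 n 1
[[[-0.7, 1.2, -0.1], [-0.5, 0.0, 1.1]]]
```

```bash
python3 -m creep '[[6,[-0.6,1.2,-0.1],[-0.4,0,1]],[6,[0,0.2,-0.1],[0,0,0]],[6,[0,0,0],[0,0,0]]]'; python3 go.py 0.4437 0.0935 0.033 12 .045
```

```text
time_s: 3.7
position: [0.446, 0.0927, 0.0327]
eef_rot: [-89.9, -0.3, 12.1]
contact_force: [-0.3, -0.4, -0.2]
grip_width: 0.697
t 3.7 pos [0.446  0.0927 0.0327] rot [-89.9  -0.3  12.1] F [-0.3 -0.4 -0.2] grip 0.697 n 1
[[[-0.2, -0.0, 0.1], [-0.1, 0.1, 0.3]]]
```

```bash
python3 -m creep '[[3,[-0.2,0,0.1],[0,0,0.3]],[2,[0,0,0],[0,0,0]],[2,[0,0,0],[0,0,0]],[2,[0,0,0],[0,0,0]],[2,[0,0,0],[0,0,0]]]' 40; python3 go.py 0.444 0.0935 0.033 12 .045
```

```text
time_s: 4.2
position: [0.4437, 0.0936, 0.0335]
eef_rot: [-89.9, 0.0, 12.1]
contact_force: [0.4, 0.6, -2.6]
grip_width: 0.385
t 4.2 pos [0.4437 0.0936 0.0335] rot [-89.9   0.   12.1] F [ 0.4  0.6 -2.6] grip 0.385 n 1
[[[0.0, 0.0, -0.0], [-0.1, 0.1, -0.0]]]
```

```bash
python3 -m creep '[[2,[0,-3,0],[0,0,0]],[2,[0,-4,0],[0,0,0]],[2,[0,-4,0],[0,0,0]],[2,[0,-1,0],[0,0,0]]]'; python3 go.py 0.6395 0.113 0.15 4 .045
```

```text
time_s: 4.6
position: [0.4417, 0.0928, 0.1544]
eef_rot: [-89.9, 0.6, 12.1]
contact_force: [-0.1, -0.1, -2.7]
grip_width: 0.379
t 4.6 pos [0.4417 0.0928 0.1544] rot [-89.9   0.6  12.1] F [-0.1 -0.1 -2.7] grip 0.379 n 5
[[[4.0, 0.0, -0.4], [-0.0, 1.6, -0.1]], [[4.0, 0.1, -0.3], [-0.0, 1.6, -0.1]], [[4.0, 0.1, -0.2], [-0.0, 1.6, -0.1]], [[4.0, 0.1, -0.1], [-0.0, 1.6, -0.1]], [[4.0, 0.1, 0.0], [-0.0, 1.6, -0.1]]]
```

```bash
python3 -m creep '[[2,[4,0,-0.4],[0,1.6,0]],[2,[4,0,-0.3],[0,1.6,0]],[2,[4,0.1,-0.2],[0,1.6,0]],[2,[4,0.1,-0.1],[0,1.6,0]],[2,[3.6,0.1,0],[0,1.6,0]]]'; python3 -m creep '[[2,[0,0,0],[0,0,0]],[2,[0,0,0],[0,0,0]]]';python3 go.py 0.6395 0.113 0.12 4 .045
```

```text
time_s: 5.1
position: [0.6337, 0.1138, 0.1494]
eef_rot: [-89.9, 1.2, 3.8]
contact_force: [0.4, -0.3, -2.0]
grip_width: 0.382
time_s: 5.3
position: [0.6367, 0.1138, 0.1466]
eef_rot: [-90.0, 1.1, 3.8]
contact_force: [0.1, -0.4, -2.0]
grip_width: 0.381
t 5.3 pos [0.6367 0.1138 0.1466] rot [-90.    1.1   3.8] F [ 0.1 -0.4 -2. ] grip 0.381 n 1
[[[0.3, 2.7, -0.1], [-0.0, -0.2, -1.1]]]
```

```bash
python3 -m creep '[[2,[0.3,2.5,-0.1],[0,0,-1]],[2,[0,1.5,0],[0,0,0]],[2,[0,0.8,0],[0,0,0]],[2,[0,0.3,0],[0,0,0]],[2,[0,0,0],[0,0,0]]]';python3 go.py 0.6395 0.113 0.085 4 .045
python3 - <<'E'
from h import *
s=arm.observe();f=grab_frame("side");save(f,"s2.png",(300,130,460,330),3)
E
```

```text
time_s: 5.8
position: [0.6337, 0.1128, 0.0934]
eef_rot: [-89.9, 0.5, 3.9]
contact_force: [-0.5, 0.2, -2.1]
grip_width: 0.385
t 5.8 pos [0.6337 0.1128 0.0934] rot [-89.9   0.5   3.9] F [-0.5  0.2 -2.1] grip 0.385 n 1
[[[0.6, 0.8, -0.0], [-0.1, -0.1, -0.5]]]
```

View pics/s2.png

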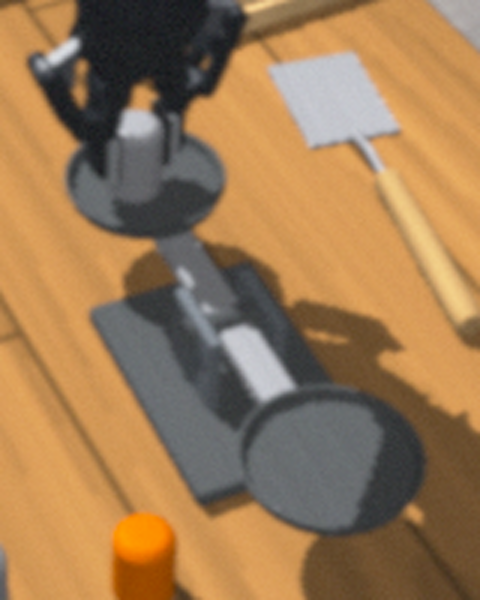

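The plug hangs just over the centre of the left pan, with the beam still level. I'll lower it to near the stop height and release.

```bash
python3 -m creep '[[2,[0.5,0.5,0],[0,0,0]],[2,[0,0.4,0],[0,0,0]],[2,[0,0.2,0],[0,0,0]],[2,[0,0,0],[0,0,0]]]';python3 go.py 0.6395 0.113 0.082 4 .045
```

```text
time_s: 6.25
position: [0.6406, 0.1132, 0.0843]
eef_rot: [-89.9, 0.2, 3.9]
contact_force: [-0.9, -0.1, -2.5]
grip_width: 0.381
t 6.25 pos [0.6406 0.1132 0.0843] rot [-89.9   0.2   3.9] F [-0.9 -0.1 -2.5] grip 0.381 n 1
[[[-0.1, 0.2, -0.0], [-0.1, -0.1, -0.2]]]
```

```bash
python3 -m creep '[[2,[0,0.2,0],[0,0,0]],[4,[0,0,0],[0,0,0]],[5.5,[0,0,0],[0,0,0]],[5.5,[0,0,0],[0,0,0]],[5.5,[0,0,0],[0,0,0]]]'
python3 - <<'E'
from h import *
s=arm.observe();f=grab_frame("side");save(f,"s3.png",(300,130,460,330),3);print(s["position"],s["contact_force"])
E
```

```text
time_s: 6.75
position: [0.6424, 0.1133, 0.0841]
eef_rot: [-89.9, -0.0, 3.9]
contact_force: [1.4, -0.8, 0.5]
grip_width: 0.644
[0.64243229 0.1133475  0.08412721] [ 1.4102081  -0.79659708  0.52081738]
```

View pics/s3.png

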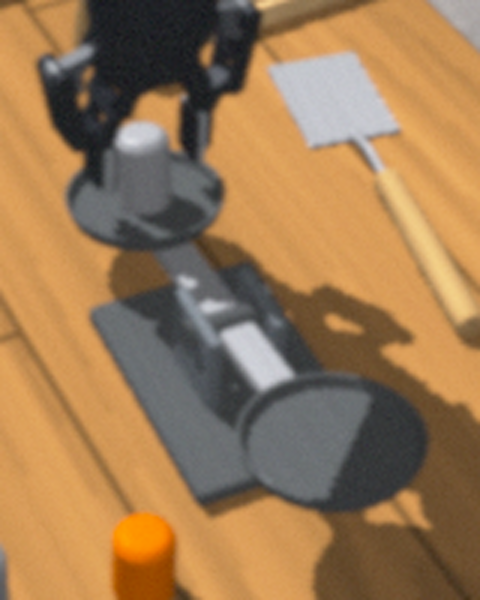

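The left pan is down and the plug stands upright in it. Moving up, then to the right plug.

```bash
python3 -m creep '[[5.5,[0,-2,0],[0,0,0]],[5.5,[0,-4,0],[0,0,0]],[5.5,[0,-4,0],[0,0,0]],[5.5,[0,-2,0],[0,0,0]]]';python3 go.py 0.4395 -0.0965 0.20 -12 .045
```

```text
time_s: 7.2
position: [0.6401, 0.113, 0.2039]
eef_rot: [-89.9, 0.5, 3.9]
contact_force: [0.0, -0.5, 0.9]
grip_width: 0.644
t 7.2 pos [0.6401 0.113  0.2039] rot [-89.9   0.5   3.9] F [ 0.  -0.5  0.9] grip 0.644 n 7
[[[-3.1, 0.1, -2.8], [0.0, 2.3, -0.1]], [[-2.9, 0.1, -2.9], [0.0, 2.3, -0.1]], [[-2.8, 0.1, -3.0], [0.0, 2.3, -0.1]], [[-2.7, 0.1, -3.1], [0.0, 2.3, -0.1]], [[-2.6, 0.1, -3.2], [0.0, 2.3, -0.1]]]
```

```bash
python3 -m creep '[[5.5,[-3.1,0,-2.8],[0,2.3,0]],[5.5,[-2.9,0,-2.9],[0,2.3,0]],[5.5,[-2.8,0,-3],[0,2.3,0]],[5.5,[-2.7,0,-3.1],[0,2.3,0]],[5.5,[-2.6,0,-3.2],[0,2.3,0]]]';python3 go.py 0.4395 -0.0965 0.17 -12 .045
```

```text
time_s: 7.7
position: [0.5001, -0.0334, 0.2089]
eef_rot: [-89.6, -0.6, -7.3]
contact_force: [0.4, -0.8, -0.6]
grip_width: 0.643
t 7.7 pos [ 0.5001 -0.0334  0.2089] rot [-89.6  -0.6  -7.3] F [ 0.4 -0.8 -0.6] grip 0.643 n 3
[[[-1.7, 1.3, -2.4], [-0.1, 1.6, 0.2]], [[-1.7, 1.3, -2.4], [-0.1, 1.6, 0.2]], [[-1.6, 1.3, -2.4], [-0.1, 1.6, 0.2]]]
```

```bash
python3 -m creep '[[5.5,[-1.7,1.3,-2.4],[-0.1,1.6,0.2]],[5.5,[-1.7,1.3,-2.4],[-0.1,1.6,0.2]],[5.5,[-1.3,1,-1.6],[-0.1,1.6,0.2]],[5.5,[0,0,0],[0,0,0]],[5.5,[0,0,0],[0,0,0]]]'
python3 - <<'E'
from h import *
s=arm.observe();f=grab_frame("wrist");save(f,"w2.png");W=world(f,s)
c=f["color"].astype(int);grey=(c.max(2)-c.min(2)<40)
m=(W[...,2]>.045)&(W[...,2]<.058)&grey&(abs(W[...,0]-.44)<.04)&(abs(W[...,1]+.096)<.04)
t=W[m];print(len(t),cv2.minEnclosingCircle(t[:,:2].astype(np.float32)),t.max(0),t.min(0))
E
python3 go.py 0.4395 -0.0965 0.1 -12 .045
```

```text
time_s: 8.2
position: [0.4384, -0.0967, 0.1741]
eef_rot: [-89.9, -0.2, -13.0]
contact_force: [0.1, 0.2, -0.6]
grip_width: 0.643
1869 ((0.44011908769607544, -0.09631864726543427), 0.016774261370301247) [ 0.45653092 -0.07987892  0.0523683 ] [ 0.42389886 -0.11291854  0.04500081]
t 8.25 pos [ 0.4384 -0.0966  0.1741] rot [-89.9  -0.2 -13. ] F [ 1.  -1.3 -0.4] grip 0.643 n 2
[[[0.0, 3.7, 0.0], [-0.0, -0.5, 0.1]], [[0.0, 3.7, 0.0], [-0.0, -0.5, 0.1]]]
```

View pics/w2.png

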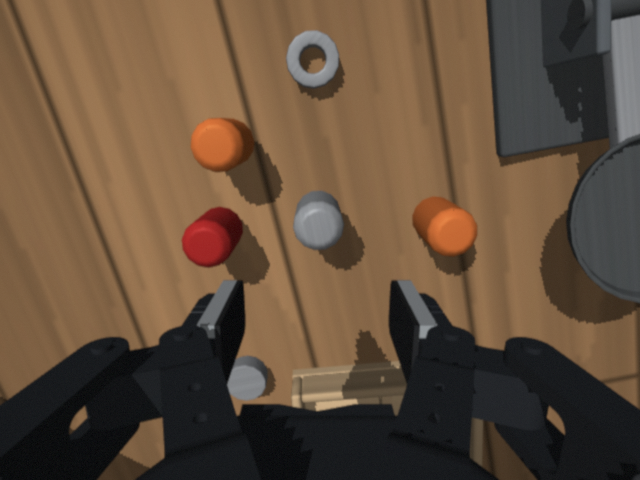

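Grey plug at (319,220), with orange at (450,230) and red at (208,242) on either side; at 5.5 cm opening the fingers fit between them.

```bash
python3 -m creep '[[5.5,[0.1,3.5,0],[0,0,0]],[5.5,[0,3.2,0],[0,0,0]],[5.5,[0,0.5,0],[0,0,0]],[5.5,[0,0,0],[0,0,0]]]'; python3 go.py 0.44 -0.0965 0.033 -12 .045
```

```text
time_s: 8.65
position: [0.448, -0.0936, 0.103]
eef_rot: [-89.7, -0.9, -12.4]
contact_force: [1.2, -0.2, 0.2]
grip_width: 0.644
t 8.65 pos [ 0.448  -0.0936  0.103 ] rot [-89.7  -0.9 -12.4] F [ 1.2 -0.2  0.2] grip 0.644 n 2
[[[-0.4, 3.5, -0.2], [-0.1, -0.2, 0.4]], [[-0.4, 3.5, -0.2], [-0.1, -0.2, 0.4]]]
```

```bash
python3 -m creep '[[5.5,[-0.5,1,-0.4],[0,-0.2,0.9]],[5.5,[0,0,0],[0,0,0]],[5.5,[0,0,0],[0,0,0]]]'; python3 go.py 0.44 -0.0965 0.033 -12 .045
```

```text
time_s: 8.95
position: [0.4447, -0.0962, 0.0947]
eef_rot: [-89.7, -0.2, -12.1]
contact_force: [1.0, -0.0, -0.3]
grip_width: 0.645
t 8.95 pos [ 0.4447 -0.0962  0.0947] rot [-89.7  -0.2 -12.1] F [ 1.  -0.  -0.3] grip 0.645 n 2
[[[-0.2, 3.1, -0.1], [-0.1, -0.0, 0.1]], [[-0.2, 3.1, -0.1], [-0.1, -0.0, 0.1]]]
```

```bash
python3 -m creep '[[5.5,[-0.5,1.5,0],[0,0,0]],[5.5,[-0.3,1.5,0],[0,0,0.4]],[5.5,[-0.3,1.5,0],[0,0,0.4]],[5.5,[0,0.5,0],[0,0,0]],[5.5,[0,0,0],[0,0,0]]]'; python3 go.py 0.44 -0.0965 0.033 -12 .045
```

```text
time_s: 9.45
position: [0.4376, -0.0945, 0.047]
eef_rot: [-89.7, -0.0, -12.1]
contact_force: [1.1, -0.5, -0.1]
grip_width: 0.645
t 9.45 pos [ 0.4376 -0.0945  0.047 ] rot [-89.7  -0.  -12.1] F [ 1.1 -0.5 -0.1] grip 0.645 n 1
[[[0.3, 1.4, -0.2], [-0.3, -0.1, 0.0]]]
```

```bash
python3 -m creep '[[5.5,[0.2,1,-0.2],[-0.3,0,0]],[5.5,[0,0.4,0],[0,0,0]],[5.5,[0,0.1,0],[0,0,0]]]'; python3 go.py 0.44 -0.0965 0.033 -12 .045
```

```text
time_s: 9.75
position: [0.4411, -0.0975, 0.0326]
eef_rot: [-90.0, -0.3, -12.1]
contact_force: [-0.1, 0.4, -0.0]
grip_width: 0.644
t 9.75 pos [ 0.4411 -0.0975  0.0326] rot [-90.   -0.3 -12.1] F [-0.1  0.4 -0. ] grip 0.644 n 1
[[[-0.1, -0.0, 0.1], [0.0, -0.1, 0.3]]]
```

```bash
python3 -m creep '[[3,[-0.1,0,0.1],[0,0,0.3]],[2,[0,0,0],[0,0,0]],[2,[0,0,0],[0,0,0]],[2,[0,0,0],[0,0,0]]]' 40;python3 -m creep '[[2,[0,-3,0],[0,0,0]],[2,[0,-4,0],[0,0,0]],[2,[0,-4,0],[0,0,0]],[2,[0,-2,0],[0,0,0]],[2,[0,0,0],[0,0,0]]]'; python3 go.py 0.63 -0.125 0.17 -8 .045
```

```text
time_s: 10.15
position: [0.4402, -0.0959, 0.0329]
eef_rot: [-90.0, 0.1, -12.0]
contact_force: [0.2, 0.6, -1.4]
grip_width: 0.388
time_s: 10.65
position: [0.4391, -0.0958, 0.1657]
eef_rot: [-90.0, 0.4, -12.1]
contact_force: [-0.2, 0.5, -2.0]
grip_width: 0.387
t 10.65 pos [ 0.4391 -0.0958  0.1657] rot [-90.    0.4 -12.1] F [-0.2  0.5 -2. ] grip 0.387 n 5
[[[3.9, -0.1, 0.2], [-0.0, -0.8, -0.1]], [[3.9, -0.1, 0.2], [-0.0, -0.8, -0.1]], [[3.9, -0.1, 0.1], [-0.0, -0.8, -0.1]], [[3.9, -0.1, 0.1], [-0.0, -0.8, -0.1]], [[3.9, -0.1, 0.0], [-0.0, -0.8, -0.1]]]
```

```bash
python3 -m creep '[[2,[3.9,0,0.2],[0,-0.8,0]],[2,[3.9,0,0.2],[0,-0.8,0]],[2,[3.9,0,0.1],[0,-0.8,0]],[2,[3.9,0,0],[0,-0.8,0]],[2,[3.4,0,0],[0,0,0]]]'; python3 -m creep '[[2,[0,0,0],[0,0,0]],[2,[0,0,0],[0,0,0]]]';python3 go.py 0.63 -0.125 0.11 -8 .045
python3 - <<'E'
from h import *
f=grab_frame("top");W=world(f);z=W[...,2]
save(f,"t4.png",(230,160,420,240),4)
m=(z>.04)&(z<.1)&(W[...,0]>.575)&(W[...,0]<.7)
for a,b in((-.2,-.06),(.06,.2)):
  q=W[m&(W[...,1]>a)&(W[...,1]<b)];print(q.min(0),q.max(0),np.median(q,0))
E
```

```text
time_s: 11.15
position: [0.6216, -0.123, 0.1543]
eef_rot: [-89.6, 1.6, -8.8]
contact_force: [0.1, -0.1, -2.2]
grip_width: 0.387
time_s: 11.35
position: [0.6237, -0.1227, 0.1484]
eef_rot: [-89.6, 1.7, -8.7]
contact_force: [0.1, -0.1, -1.8]
grip_width: 0.386
t 11.35 pos [ 0.6237 -0.1227  0.1484] rot [-89.6   1.7  -8.7] F [ 0.1 -0.1 -1.8] grip 0.386 n 1
[[[0.8, 3.8, -0.2], [-0.4, -0.7, -1.7]]]
[ 0.6416933  -0.06001843  0.0598475 ] [ 0.6416933  -0.06001843  0.0598475 ] [ 0.6416933  -0.06001843  0.0598475 ]
[0.5898313  0.06083604 0.04000332] [0.68945111 0.16121425 0.09890389] [0.63597978 0.10975915 0.04825218]
```

View pics/t4.png

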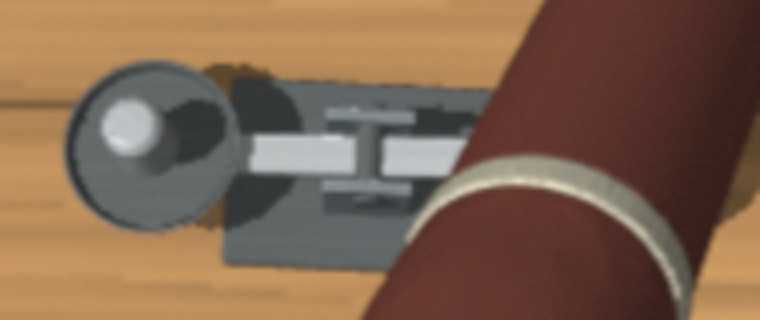

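```bash
python3 -m creep '[[2,[0.8,1.5,-0.2],[-0.4,0,-1.6]],[2,[0,1,0],[0,0,0]],[2,[0,0.3,0],[0,0,0]],[2,[0,0,0],[0,0,0]]]';python3 go.py 0.63 -0.125 0.11 -8 .045
python3 - <<'E'
from h import *
f=grab_frame("side");save(f,"s5.png",(300,130,460,330),3)
E
```

```text
time_s: 11.8
position: [0.6258, -0.1246, 0.117]
eef_rot: [-89.9, 0.6, -8.8]
contact_force: [-0.1, -0.6, -1.7]
grip_width: 0.386
t 11.8 pos [ 0.6258 -0.1246  0.117 ] rot [-89.9   0.6  -8.8] F [-0.1 -0.6 -1.7] grip 0.386 n 1
[[[0.4, 0.7, 0.0], [-0.1, -0.8, -0.6]]]
```

View pics/s5.png

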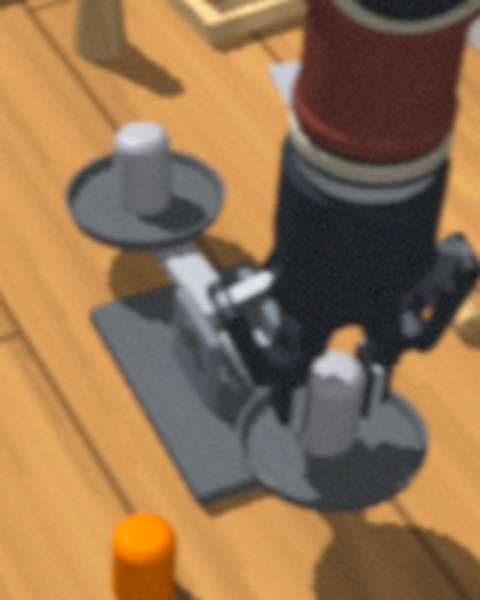

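Right plug hangs over the right pan a few mm up, with the left pan still down.

```bash
python3 -m creep '[[2,[0.4,0.5,0],[0,0,-0.5]],[2,[0,0.2,0],[0,0,0]],[2,[0,0,0],[0,0,0]],[2,[0,0,0],[0,0,0]]]';python3 go.py 0.63 -0.125 0.108 -8 .045
```

```text
time_s: 12.25
position: [0.6308, -0.1255, 0.1115]
eef_rot: [-89.9, -0.1, -8.8]
contact_force: [-0.4, 0.0, -2.7]
grip_width: 0.386
t 12.25 pos [ 0.6308 -0.1255  0.1115] rot [-89.9  -0.1  -8.8] F [-0.4  0.  -2.7] grip 0.386 n 1
[[[-0.1, 0.3, 0.0], [-0.1, -0.8, 0.1]]]
```

```bash
python3 -m creep '[[2,[0,0.3,0],[0,0,0]],[2,[0,0,0],[0,0,0]],[2,[0,0,0],[0,0,0]]]';python3 go.py 0.63 -0.125 0.108 -8 .045
```

```text
time_s: 12.55
position: [0.6314, -0.1257, 0.109]
eef_rot: [-89.9, -0.2, -8.8]
contact_force: [-0.1, -0.5, -1.7]
grip_width: 0.383
t 12.55 pos [ 0.6314 -0.1257  0.109 ] rot [-89.9  -0.2  -8.8] F [-0.1 -0.5 -1.7] grip 0.383 n 1
[[[-0.1, 0.1, 0.0], [-0.1, -0.8, 0.2]]]
```

```bash
python3 -m creep '[[2,[0,0.2,0],[0,0,0]],[2,[0,0,0],[0,0,0]],[4,[0,0,0],[0,0,0]],[6,[0,0,0],[0,0,0]],[6,[0,0,0],[0,0,0]]]';python3 -m creep '[[6,[0,0,0],[0,0,0]],[6,[0,0,0],[0,0,0]]]'
python3 - <<'E'
from h import *
f=grab_frame("side");save(f,"s6.png",(300,130,460,330),3)
E
```

```text
time_s: 13.05
position: [0.6322, -0.126, 0.1081]
eef_rot: [-89.9, -0.4, -8.8]
contact_force: [-0.3, -0.5, -0.4]
grip_width: 0.705
time_s: 13.25
position: [0.6324, -0.1261, 0.1083]
eef_rot: [-89.9, -0.4, -8.8]
contact_force: [-0.2, 0.7, -0.4]
grip_width: 0.699
```

View pics/s6.png

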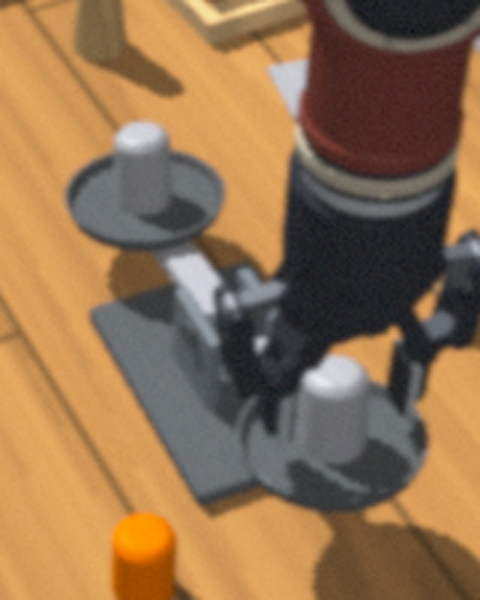

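Both plugs stand free and the left pan is still down. I'll back off fully and let the balance settle before judging.

```bash
python3 -m creep '[[6,[0,-1.5,0],[0,0,0]],[6,[0,-4,0],[0,0,0]],[6,[0,-4,0],[0,0,0]],[6,[0,-3,0],[0,0,0]],[6,[0,0,0],[0,0,0]]]';python3 -m creep '[[6,[-3,0,0],[0,0,0]],[6,[-3,0,0],[0,0,0]],[6,[-3,0,0],[0,0,0]],[6,[-3,0,0],[0,0,0]],[6,[0,0,0],[0,0,0]]]'
python3 -m creep '[[6,[0,0,0],[0,0,0]],[6,[0,0,0],[0,0,0]],[6,[0,0,0],[0,0,0]],[6,[0,0,0],[0,0,0]],[6,[0,0,0],[0,0,0]]]'
python3 - <<'E'
from h import *
f=grab_frame("side");save(f,"s7.png",(300,130,460,330),3)
f2=grab_frame("top")
for f in (f,f2):
  W=world(f)
  for nm,c in(("L",(.6395,.113)),("R",(.63,-.125))):
    d=np.hypot(W[...,0]-c[0],W[...,1]-c[1]); m=(d<.06)&(W[...,2]>.035)&(W[...,2]<.145)
    q=W[m];t=q[q[:,2]>np.percentile(q[:,2],99.5)-.006]
    fl=q[np.hypot(q[:,0]-c[0],q[:,1]-c[1])>.025]
    print(nm,len(q),"floor",np.median(fl[:,2]).round(4),"top",t.mean(0).round(4),cv2.minEnclosingCircle(t[:,:2].astype(np.float32)))
E
python3 go.py 0.6395 0.116 0.17 8
```

```text
time_s: 13.8
position: [0.6314, -0.1266, 0.2411]
eef_rot: [-90.0, -0.4, -8.9]
contact_force: [0.5, -0.4, 1.0]
grip_width: 0.705
time_s: 14.3
position: [0.5081, -0.1079, 0.2422]
eef_rot: [-90.0, -0.6, -8.9]
contact_force: [-0.2, -0.1, 0.1]
grip_width: 0.704
time_s: 14.8
position: [0.511, -0.1082, 0.243]
eef_rot: [-90.0, -0.8, -8.9]
contact_force: [-0.2, -0.1, 0.1]
grip_width: 0.703
L 757 floor 0.0473 top [0.6372 0.1005 0.0751] ((0.6350933313369751, 0.10341466218233109), 0.010895091108977795)
R 2471 floor 0.0759 top [ 0.6306 -0.1258  0.1227] ((0.6311267614364624, -0.12412933260202408), 0.016680121421813965)
L 1569 floor 0.0471 top [0.6394 0.1174 0.095 ] ((0.6399824619293213, 0.11791682988405228), 0.015968082472682)
R 698 floor 0.0722 top [ 0.6343 -0.1102  0.1217] ((0.6342930793762207, -0.11267855763435364), 0.01181083731353283)
t 14.9 pos [ 0.5108 -0.1082  0.2429] rot [-90.   -0.8  -8.9] F [0.5 0.7 0.2] grip 0.704 n 7
[[[1.3, 1.1, 3.4], [0.0, -2.4, 0.1]], [[1.5, 1.1, 3.4], [0.0, -2.4, 0.1]], [[1.6, 1.1, 3.3], [0.0, -2.4, 0.1]], [[1.7, 1.1, 3.3], [0.0, -2.4, 0.1]], [[1.9, 1.1, 3.2], [0.0, -2.4, 0.1]]]
```

View pics/s7.png

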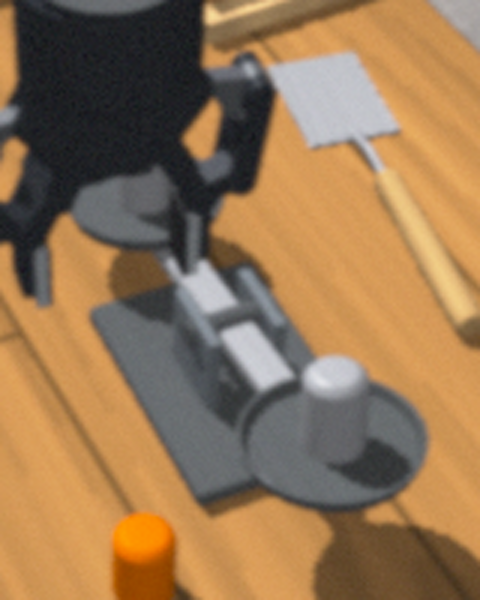

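The side and top depth agree: left pan floor at about 47 mm, right at about 74 mm. The left plug went down and is the heavier. Next I go over it and match its roughly 7° tilt.

```bash
python3 -m creep '[[6,[1.3,0,3.4],[0,-1.5,0]],[6,[1.5,0,3.4],[0,-1.5,0]],[6,[1.6,0,3.4],[0,-1.5,0]],[6,[1.7,0,3.4],[0,-1,0]],[6,[1.8,0.5,3.4],[0,0,0]]]'; python3 - <<'E'
from go import *
plan([.6395,.12,.17],-2,.045,5,[-6.9,0,0])
E
```

```text
time_s: 15.4
position: [0.6096, 0.0484, 0.2398]
eef_rot: [-90.4, -0.9, -4.1]
contact_force: [1.1, -1.0, -0.1]
grip_width: 0.705
t 15.4 pos [0.6096 0.0484 0.2398] rot [-90.4  -0.9  -4.1] F [ 1.1 -1.  -0.1] grip 0.705 n 3
[[[0.8, 2.3, 2.5], [-2.2, -0.7, 0.2]], [[0.8, 2.2, 2.5], [-2.2, -0.7, 0.2]], [[0.9, 2.1, 2.6], [-2.2, -0.7, 0.2]]]
```

```bash
python3 -m creep '[[6,[0.8,2.2,2.5],[-2.2,-0.7,0.2]],[6,[0.8,2,2.5],[-2.2,-0.7,0.2]],[6,[0.9,1.5,2.3],[-2.2,-0.7,0.2]],[6,[0,0,0],[0,0,0]],[6,[0,0,0],[0,0,0]]]'; python3 - <<'E'
from go import *
s=arm.observe();f=grab_frame("wrist");save(f,"w8.png")
W=world(f,s)
d=np.hypot(W[...,0]-.6395,W[...,1]-.117);t=W[(d<.035)&(W[...,2]>.087)&(W[...,2]<.105)]
print(len(t),t.min(0),t.max(0),cv2.minEnclosingCircle(t[:,:2].astype(np.float32)))
plan([.6395,.1175,.12],-2,.045,5,[-6.9,0,0])
E
```

```text
time_s: 15.9
position: [0.6435, 0.1291, 0.1751]
eef_rot: [-97.0, -0.2, -1.3]
contact_force: [1.0, -0.8, 0.9]
grip_width: 0.701
2705 [0.62464285 0.10199176 0.08711497] [0.6579775  0.13511427 0.09809794] ((0.6412569284439087, 0.11868393421173096), 0.01682736910879612)
t 15.95 pos [0.643  0.1301 0.1747] rot [-96.9  -0.2  -1.3] F [-0.6  1.6 -1. ] grip 0.704 n 2
[[[-0.2, 2.8, -0.3], [0.0, 0.4, 0.0]], [[-0.2, 2.8, -0.3], [0.0, 0.4, 0.0]]]
```

View pics/w8.png

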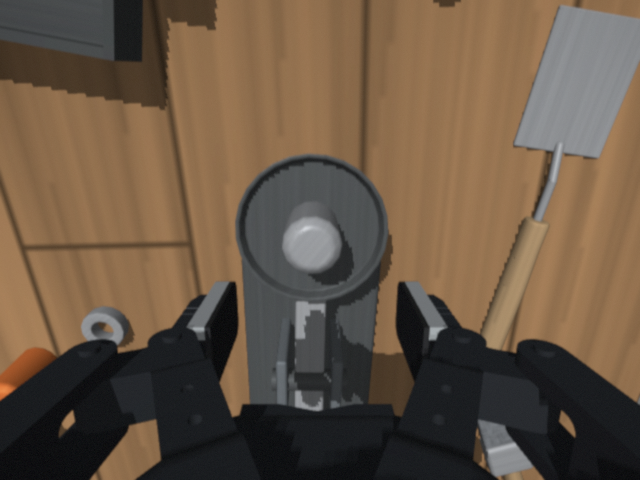

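```bash
python3 -m creep '[[6,[-0.2,2.5,-0.1],[0,0,0]],[6,[-0.2,2.3,-0.2],[0,0,0]],[6,[0,0.5,0],[0,0,0]],[6,[0,0,0],[0,0,0]]]'; python3 - <<'E'
from go import *
plan([.641,.117,.081],-2,.045,5,[-6.9,0,0])
E
```

```text
time_s: 16.35
position: [0.6409, 0.1153, 0.1257]
eef_rot: [-96.9, -0.6, -1.7]
contact_force: [0.4, 0.7, -0.4]
grip_width: 0.7
t 16.35 pos [0.6409 0.1153 0.1257] rot [-96.9  -0.6  -1.7] F [ 0.4  0.7 -0.4] grip 0.7 n 1
[[[-0.0, 4.4, 0.7], [0.0, 0.2, 0.4]]]
```

```bash
python3 -m creep '[[6,[0,1.5,0.6],[0,0,0.4]],[6,[0,1.5,0.1],[0,0,0]],[6,[0,1,0],[0,0,0]],[6,[0,0,0],[0,0,0]]]'; python3 - <<'E'
from go import *
plan([.641,.117,.081],-2,.045,5,[-6.9,0,0])
E
```

```text
time_s: 16.75
position: [0.6434, 0.117, 0.0852]
eef_rot: [-96.8, -0.5, -1.8]
contact_force: [-0.9, -0.8, 0.2]
grip_width: 0.706
t 16.75 pos [0.6434 0.117  0.0852] rot [-96.8  -0.5  -1.8] F [-0.9 -0.8  0.2] grip 0.706 n 1
[[[-0.2, 0.4, 0.0], [-0.1, 0.1, 0.2]]]
```

```bash
python3 -m creep '[[6,[-0.2,0.3,0],[0,0,0.3]],[6,[0,0,0],[0,0,0]]]'; python3 -m creep '[[3,[0,0,0],[0,0,0]],[2,[0,0,0],[0,0,0]],[2,[0,0,0],[0,0,0]],[2,[0,0,0],[0,0,0]],[2,[0,0,0],[0,0,0]]]' 40; python3 - <<'E'
from go import *
f=grab_frame("side");save(f,"s9.png",(300,130,460,330),3)
plan([.641,.1165,.081],-2,.045,5,[-6.9,0,0])
E
```

```text
time_s: 16.95
position: [0.6413, 0.1168, 0.0817]
eef_rot: [-96.8, -0.1, -1.9]
contact_force: [-0.4, 0.3, 0.7]
grip_width: 0.705
time_s: 17.45
position: [0.6415, 0.117, 0.0829]
eef_rot: [-96.8, -0.2, -1.8]
contact_force: [-0.4, -0.6, -0.0]
grip_width: 0.381
t 17.5 pos [0.6415 0.117  0.0829] rot [-96.8  -0.2  -1.8] F [ 0.2  0.7 -1.2] grip 0.381 n 1
[[[-0.1, 0.2, -0.0], [-0.1, 0.1, -0.0]]]
```

View pics/s9.png

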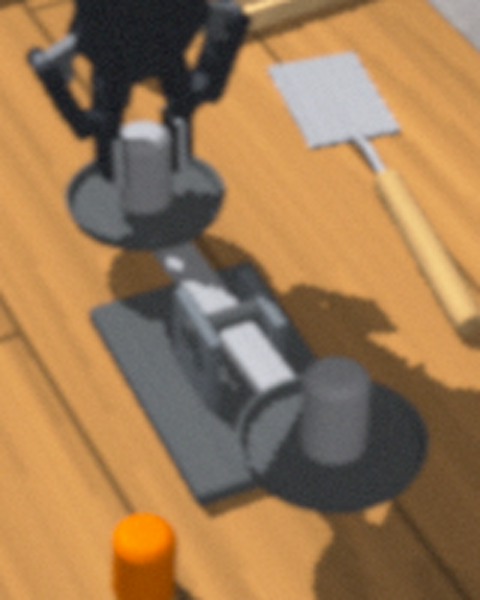

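```bash
python3 -m creep '[[2,[0,-0.3,0],[0,0,0]],[2,[0,-0.3,0],[0,0,0]],[2,[0,-0.3,-0.1],[0,0,0]],[2,[0,-0.3,0],[0,0,0]],[2,[0,-0.3,0],[0,0,0]]]' 60; python3 -m creep '[[2,[0,-0.3,0],[0,0,0]],[2,[0,-0.3,-0.1],[0,0,0]],[2,[0,-0.3,0],[0,0,0]],[2,[0,-0.3,0],[0,0,0]],[2,[0,-0.3,-0.1],[0,0,0]]]';python3 -m creep '[[2,[0,-0.4,0],[0,0,0]],[2,[0,-0.5,0],[0,0,0]],[2,[0,-0.6,-0.1],[0,0,0]],[2,[0,-1,0],[0,0,0]],[2,[0,-2,0],[0,0,0]]]'; python3 - <<'E'
from go import *
f=grab_frame("side");save(f,"s10.png",(300,130,460,330),3)
plan([.641,.1165,.2],0,.045,5)
E
```

```text
time_s: 18.0
position: [0.6413, 0.1178, 0.0985]
eef_rot: [-96.8, -0.2, -1.9]
contact_force: [0.1, -0.6, -0.7]
grip_width: 0.376
time_s: 18.5
position: [0.6412, 0.1171, 0.1152]
eef_rot: [-96.8, -0.2, -1.9]
contact_force: [0.8, 0.2, -0.1]
grip_width: 0.375
time_s: 19.0
position: [0.6386, 0.1219, 0.1594]
eef_rot: [-96.9, 0.3, -1.9]
contact_force: [0.4, -0.9, -2.0]
grip_width: 0.382
t 19.05 pos [0.6413 0.1228 0.1641] rot [-96.7  -0.2  -1.8] F [0.7 0.2 0.8] grip 0.375 n 1
[[[-0.0, -3.5, -1.0], [6.7, -1.8, 0.1]]]
```

View pics/s10.png

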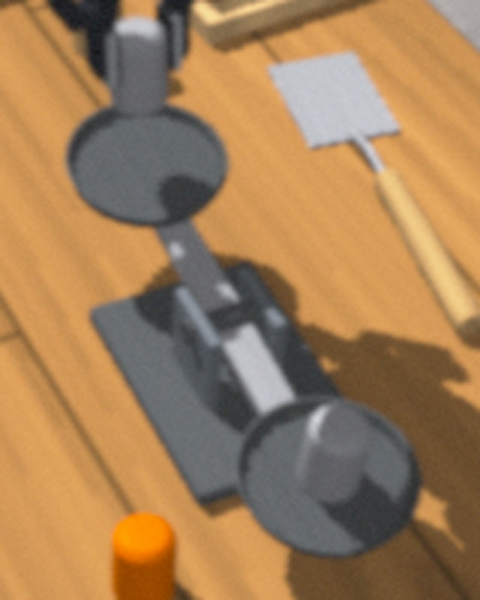

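Heavy plug lifted. The other plug stands in the right pan, which is now down. On to the flask.

```bash
python3 -m creep '[[2,[0,-3,-0.8],[4,0,0]],[2,[0,-0.5,0],[2.7,0,0]],[2,[0,0,0],[0,0,0]]]'; python3 go.py 0.474 0.296 0.17 20 .042
```

```text
time_s: 19.35
position: [0.6418, 0.1204, 0.2027]
eef_rot: [-89.8, -0.4, -1.6]
contact_force: [0.1, -0.5, -2.5]
grip_width: 0.376
t 19.35 pos [0.6418 0.1204 0.2027] rot [-89.8  -0.4  -1.6] F [ 0.1 -0.5 -2.5] grip 0.376 n 6
[[[-2.9, 0.5, 2.8], [-0.0, -3.6, 0.1]], [[-2.7, 0.5, 3.0], [-0.0, -3.6, 0.1]], [[-2.5, 0.5, 3.2], [-0.0, -3.6, 0.1]], [[-2.3, 0.5, 3.3], [-0.0, -3.6, 0.1]], [[-2.1, 0.5, 3.5], [-0.0, -3.6, 0.1]]]
```

```bash
python3 -m creep '[[2,[-2.9,0,2.8],[0,-3.6,0]],[2,[-2.7,0,3],[0,-3.6,0]],[2,[-2.5,0.5,3.2],[0,-3.6,0]],[2,[-2.3,0.5,3.3],[0,-3.6,0]],[2,[-2.1,0.5,3.5],[0,-3.6,0]]]'; python3 go.py 0.474 0.296 0.17 20 .042
```

```text
time_s: 19.85
position: [0.5035, 0.2616, 0.1855]
eef_rot: [-90.7, -0.8, 16.2]
contact_force: [0.9, 0.9, -3.3]
grip_width: 0.376
t 19.85 pos [0.5035 0.2616 0.1855] rot [-90.7  -0.8  16.2] F [ 0.9  0.9 -3.3] grip 0.376 n 2
[[[-0.9, 0.7, 2.1], [0.4, -1.9, 0.4]], [[-0.9, 0.8, 2.1], [0.4, -1.9, 0.4]]]
```

```bash
python3 -m creep '[[2,[-0.9,0.7,2.1],[0.4,-1.9,0.4]],[2,[-0.9,0.8,1.6],[0.4,-1.9,0.4]],[2,[0,0,0],[0,0,0]],[2,[0,0,0],[0,0,0]]]'; python3 go.py 0.474 0.296 0.1 20 .042
python3 - <<'E'
from h import *
f=grab_frame("top");save(f,"t11.png",(120,200,280,330),4)
f=grab_frame("side");save(f,"s11.png",(150,90,330,240),4)
E
```

```text
time_s: 20.25
position: [0.4689, 0.2987, 0.1669]
eef_rot: [-89.8, 0.3, 20.9]
contact_force: [-0.0, -0.8, -1.8]
grip_width: 0.377
t 20.25 pos [0.4689 0.2987 0.1669] rot [-89.8   0.3  20.9] F [-0.  -0.8 -1.8] grip 0.377 n 2
[[[0.2, 3.3, -0.2], [-0.1, 0.5, -0.2]], [[0.2, 3.3, -0.2], [-0.1, 0.5, -0.2]]]
```

View pics/s11.png

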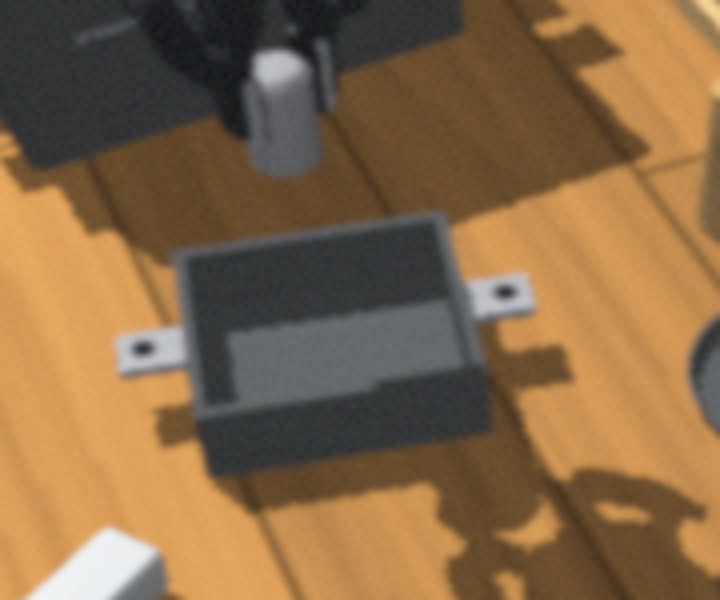

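This is the two-lugged flask, with the plug above it. Lowering.

```bash
python3 -m creep '[[2,[0.3,3,-0.2],[0,0,0]],[2,[0,3,0],[0,0,0]],[2,[0,2,0],[0,0,0]],[2,[0,0.5,0],[0,0,0]],[2,[0,0,0],[0,0,0]]]'; python3 go.py 0.474 0.296 0.043 20 .042
```

```text
time_s: 20.85
position: [0.4826, 0.2912, 0.0826]
eef_rot: [-90.1, -0.4, 20.0]
contact_force: [-0.5, -0.8, -2.3]
grip_width: 0.379
t 20.85 pos [0.4826 0.2912 0.0826] rot [-90.1  -0.4  20. ] F [-0.5 -0.8 -2.3] grip 0.379 n 1
[[[-0.7, 4.0, 0.7], [0.1, 0.0, 0.4]]]
```

```bash
python3 -m creep '[[2,[-0.7,1.5,0.6],[0,0,0.4]],[2,[0,1.2,0],[0,0,0]],[2,[0,0.5,0],[0,0,0]],[2,[0,0.3,0],[0,0,0]],[2,[0,0,0],[0,0,0]]]'; python3 go.py 0.474 0.296 0.043 20 .042
```

```text
time_s: 21.35
position: [0.4808, 0.2935, 0.051]
eef_rot: [-90.1, -0.7, 19.7]
contact_force: [-0.3, 0.7, -2.7]
grip_width: 0.38
t 21.35 pos [0.4808 0.2935 0.051 ] rot [-90.1  -0.7  19.7] F [-0.3  0.7 -2.7] grip 0.38 n 1
[[[-0.6, 0.8, 0.5], [0.1, -0.3, 0.7]]]
```

```bash
python3 -m creep '[[2,[-0.4,0.5,0.3],[0,0,0.7]],[2,[0,0.2,0],[0,0,0]],[2,[0,0.1,0],[0,0,0]],[2,[0,0.1,0],[0,0,0]],[2,[0,0,0],[0,0,0]]]'; python3 go.py 0.474 0.296 0.041 20 .042
```

```text
time_s: 21.85
position: [0.477, 0.2957, 0.0436]
eef_rot: [-90.0, -0.1, 19.7]
contact_force: [0.3, 0.6, -2.4]
grip_width: 0.373
t 21.85 pos [0.477  0.2957 0.0436] rot [-90.   -0.1  19.7] F [ 0.3  0.6 -2.4] grip 0.373 n 1
[[[-0.3, 0.3, 0.1], [0.0, -0.3, 0.1]]]
```

```bash
python3 -m creep '[[2,[0,0.1,0],[0,0,0]],[2,[0,0.1,0],[0,0,0]],[2,[0,0.1,0],[0,0,0]],[2,[0,0,0],[0,0,0]]]'; python3 go.py 0.474 0.296 0.041 20 .042
```

```text
time_s: 22.25
position: [0.4774, 0.2957, 0.0436]
eef_rot: [-90.0, -0.2, 19.7]
contact_force: [-0.0, -0.2, -2.2]
grip_width: 0.379
t 22.25 pos [0.4774 0.2957 0.0436] rot [-90.   -0.2  19.7] F [-0.  -0.2 -2.2] grip 0.379 n 1
[[[-0.3, 0.3, 0.1], [-0.0, -0.3, 0.2]]]
```

```bash
python3 -m creep '[[2,[0,0.4,0],[0,0,0]],[2,[0,0,0],[0,0,0]],[2,[0,0,0],[0,0,0]]]'; python3 -m creep '[[2,[0,0.3,0],[0,0,0]],[2,[0,0,0],[0,0,0]]]'
```

```text
time_s: 22.55
position: [0.4785, 0.2962, 0.0447]
eef_rot: [-89.8, -0.3, 19.7]
contact_force: [0.1, 0.5, -1.7]
grip_width: 0.379
time_s: 22.75
position: [0.4788, 0.2964, 0.0435]
eef_rot: [-89.8, -0.4, 19.7]
contact_force: [-0.1, 0.1, -2.9]
grip_width: 0.377
```

```bash
python3 -m creep '[[2,[-0.3,0.5,0],[0,0,0]],[2,[0,0.5,0],[0,0,0]],[2,[0,0,0],[0,0,0]]]'; python3 - <<'E'
from h import *
f=grab_frame("side");save(f,"s12.png",(150,90,330,240),4)
E
```

```text
time_s: 23.05
position: [0.4792, 0.2965, 0.0447]
eef_rot: [-89.5, -0.8, 19.6]
contact_force: [-0.1, 0.3, -3.2]
grip_width: 0.374
```

View pics/s12.png

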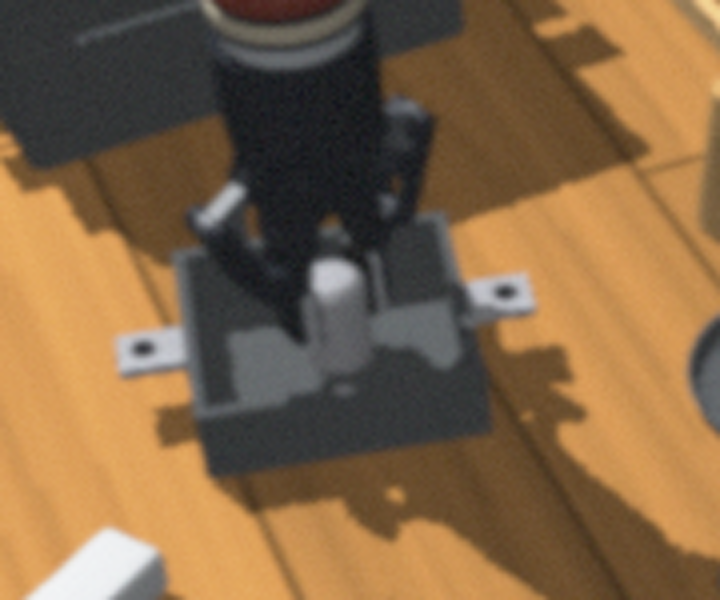

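```bash
python3 - <<'E'
from h import *
s=arm.observe();print(s["q"].round(1),s["effort"].round(1),s["contact_force"],s["position"])
f=grab_frame("side");W=world(f)
b=W[153:184,225:245]; c=f["color"][153:184,225:245].astype(int)
m=(c.sum(2)>330);q=b[m];print(len(q),q.min(0),q.max(0),np.percentile(q[:,2],[50,90,97]))
E
```

```text
[-40.8  43.8  11.  107.7 -16.4  29.1   1.1] [ -0.3 -45.2   2.8  -9.2  -0.    0.1   0. ] [-0.12167847 -0.02319859 -2.5327386 ] [0.4796062  0.29668385 0.04440767]
113 [ 0.25888378 -0.62844543  0.0230899 ] [0.49574365 0.34904858 0.80046761] [0.05522612 0.05812764 0.0744638 ]
```

The plug's top reads 56–58 mm (56 mm would mean it is on the floor), so it is within about 2 mm of seated. Releasing.

```bash
python3 -m creep '[[4,[0,0,0],[0,0,0]],[5.5,[0,0,0],[0,0,0]],[5.5,[0,0,0],[0,0,0]],[5.5,[0,0,0],[0,0,0]]]'; python3 -m creep '[[5.5,[0,-2,0],[0,0,0]],[5.5,[0,-3,0],[0,0,0]],[5.5,[0,-4,0],[0,0,0]],[5.5,[0,-4,0],[0,0,0]],[5.5,[0,-3,0],[0,0,0]]]'; python3 -m creep '[[5.5,[-4,0,0],[0,0,0]],[5.5,[0,0,4],[0,0,0]],[5.5,[0,0,4],[0,0,0]],[5.5,[0,0,0],[0,0,0]],[5.5,[0,0,0],[0,0,0]]]'
python3 - <<'E'
from h import *
f=grab_frame("side");save(f,"s13.png")
f=grab_frame("top");save(f,"t13.png")
E
```

```text
time_s: 23.55
position: [0.4791, 0.2967, 0.0405]
eef_rot: [-89.6, -0.6, 19.6]
contact_force: [0.3, -0.9, -0.1]
grip_width: 0.646
time_s: 24.05
position: [0.4746, 0.2936, 0.1985]
eef_rot: [-89.9, 0.3, 19.6]
contact_force: [-0.0, 0.2, 0.1]
grip_width: 0.643
time_s: 24.55
position: [0.4054, 0.3514, 0.1998]
eef_rot: [-90.0, 0.5, 19.3]
contact_force: [1.0, -0.9, -0.1]
grip_width: 0.643
```

View pics/s13.png

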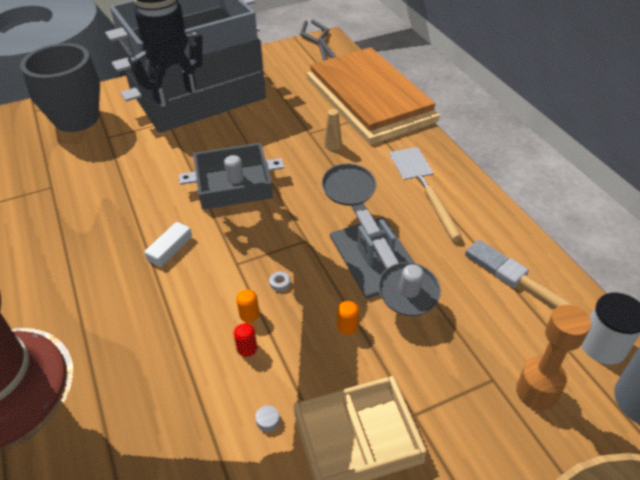

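View pics/t13.png

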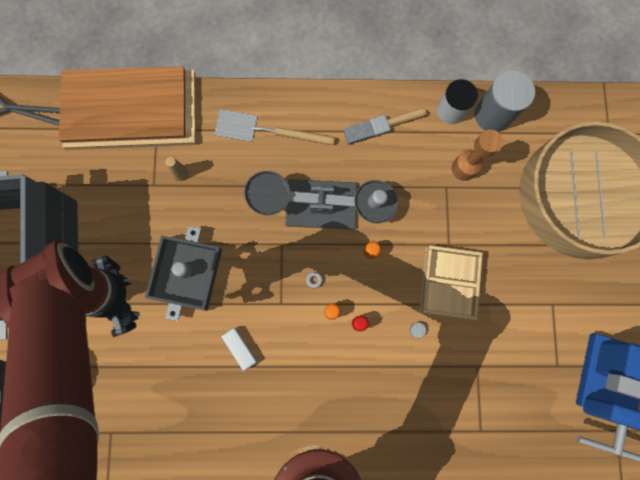

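The side view shows the heavy plug upright in the flask at (233,170) and the other standing in the right pan at (411,283). The arm is clear and the look-alikes haven't moved.

```bash
python3 -c "
from station import finish_job;print(finish_job())"
```

```text
the job is handed in; nothing more can be done
None
```

The heavier plug is in the two-lugged steel flask and the other is still on the balance. I handed the job in at about 24.7 s of the 72 s allowed.

- **Weighing:** I put the left-hand plug on the left pan first, then the right-hand plug on the right pan. I let go and backed the arm away. The left pan stayed at its lower stop, with its floor at about 47 mm against 72–76 mm for the right pan in both cameras. The wrist force agreed roughly, at about 2–2.7 N when carrying the left plug and 2 N for the right. The left pan was also the one loaded first, so if the two were nearly equal this still counts as the one that went down.
- **Moving it:** I gripped the left plug at its tilt, lifted it slowly so the beam swung over gently, and stood it near the middle of the flask.
- **Last checks:** the side and top pictures show that plug upright in the flask, the other upright in the right pan, and the orange and red look-alikes where they were. The gripper was clear of everything.
- **What disagreed:** over the flask floor, the last small downward moves did nothing and no contact force showed. I released the plug there because its top read within about 2 mm of seated, and it stood upright afterwards.

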